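Put the sieve set back together on the shaker

TASK

The little brass sieve set has been cleaned and its parts lie about on the bench. Build it up again on the sieve shaker, one part at a time from the bottom, ready for sifting the filings: the plain-bottomed pan into the shaker's collar, then the sieve with the fine mesh, then the sieve with the coarse mesh, and the lid on top, each part fully home in the one below. Leave the other things on the bench where they are.

Things in the scene. Friction and masses are not known exactly. Their poses are not given: they have to be found in the camera images.
- shaker: Bench sieve shaker, fixed: round grey housing, 96 mm wide, with a control box (black knob and switch) on its front (-x at yaw 0), above it a round 84 mm aluminium table with a raised steel collar in the middle. Origin: underside at bench height, on the collar's axis; z up. The collar's rim at z 66 mm is its highest part.
- collar (a point): Centre of the mouth of the shaker's steel collar, level with its rim, 66 mm above the bench. The collar is 64 mm wide outside, 55 mm inside, 9 mm deep and takes the pan's skirt. Pan home: its origin is 7 mm below this point. Each further part home: its origin is 24 mm above that of the part below.
- pan: Receiving pan: brass, plain closed floor. 60 mm wide, 31 high. Origin: centre of underside, z up. Skirt z 0-7 mm, 51 mm wide, tapering to 42 at the bottom; shoulder at z 7; straight 60 mm wall z 7-31; open mouth 55 mm inside, floor at z 10. Loose, 0.11 kg; yaw is free. Skirt drops into the part below till the shoulder rests on its rim.
- fine_sieve: Fine sieve: brass, floor of close grey wire cloth, 3 mm pitch. 60 mm wide, 31 high. Origin: centre of underside, z up. Skirt z 0-7 mm, 51 mm wide, tapering to 42 at the bottom; shoulder at z 7; straight 60 mm wall z 7-31; open mouth 55 mm inside, floor at z 10. Loose, 0.11 kg; yaw is free. Skirt drops into the part below till the shoulder rests on its rim.
- coarse_sieve: Coarse sieve: brass, floor an open wire grid, 9 mm pitch. 60 mm wide, 31 high. Origin: centre of underside, z up. Skirt z 0-7 mm, 51 mm wide, tapering to 42 at the bottom; shoulder at z 7; straight 60 mm wall z 7-31; open mouth 55 mm inside, floor at z 10. Loose, 0.11 kg; yaw is free. Skirt drops into the part below till the shoulder rests on its rim.
- lid: Lid: flat round brass cover with a knob. Origin: centre of underside, z up. Skirt z 0-7 mm, 51 mm wide, tapering to 42 at the bottom; 60 mm flange z 7-13; knob on the axis z 13-31, 20 mm wide from z 18 to 29. Loose, 0.12 kg, stands on its skirt, which drops into the coarse sieve till the flange rests on the rim.
- flux_tin: Bystander, not to be moved: round grey tin with a lid, 57 mm diameter, 30 mm high. Origin: centre of the underside. Loose.
- cork_die: Bystander, not to be moved: small bone dapping cube, tan, rounded, 24 x 26 x 22 mm. Origin: centre of the underside. Loose.
- matchbox: Bystander, not to be moved: yellow matchbox 46 x 59 x 15 mm (x, y, z). Origin: centre of the underside. Loose.
- lamp_shade (a point): An obstacle overhead: the point of the bench straight below the middle of the bench lamp's black conical shade. The shade's lower rim, 135 mm wide, is 0.505 m above this point; its arm runs back and left from there to its foot. Take parts that lie within 0.23 m of this point with a low wrist and draw them back towards the robot before rising.

How it is judged:
On the way, in this order (a step that is already met when the one before it is completed fails the run):
1. the pan sits home in the shaker's collar and is released (horizontal distance between pan and collar below 0.006 m and z of pan in the frame of collar between -0.01 and -0.004 m and angle between pan's own z axis and vertical below 0.08 rad and contact force between pan and the fingers below 0.05 N), for 0.2 s.
2. the fine sieve sits home in the pan and is released (horizontal distance between fine_sieve and pan below 0.006 m and z of fine_sieve in the frame of pan between 0.021 and 0.027 m and angle between fine_sieve's own z axis and vertical below 0.08 rad and contact force between fine_sieve and the fingers below 0.05 N), for 0.2 s.
3. the coarse sieve sits home in the fine sieve and is released (horizontal distance between coarse_sieve and fine_sieve below 0.006 m and z of coarse_sieve in the frame of fine_sieve between 0.021 and 0.027 m and angle between coarse_sieve's own z axis and vertical below 0.08 rad and contact force between coarse_sieve and the fingers below 0.05 N), for 0.2 s.
4. the lid sits home on the coarse sieve and is released (horizontal distance between lid and coarse_sieve below 0.006 m and z of lid in the frame of coarse_sieve between 0.021 and 0.027 m and angle between lid's own z axis and vertical below 0.08 rad and contact force between lid and the fingers below 0.05 N), for 0.2 s.
At the end, for the whole second after the job is handed in: Bottom to top on the shaker: pan in the collar, fine sieve in the pan, coarse sieve in the fine sieve, lid on the coarse sieve. Each is centred on the one below within 6 mm, seated to full depth within 3 mm, upright within 0.08 rad, released and at rest; they were seated in that order (all of step 1 and all of step 2 and all of step 3 and all of step 4 and linear speed of each of pan, fine_sieve, coarse_sieve, lid below 0.02 m/s and angular speed of each of pan, fine_sieve, coarse_sieve, lid below 0.2 rad/s); the robot touches nothing.
It fails at once if the flux tin is shifted by more than 30 mm (distance of flux_tin from where it was at the start of the episode above 0.03 m).
It fails at once if the dapping cube is shifted by more than 30 mm (distance of cork_die from where it was at the start of the episode above 0.03 m).
It fails at once if the matchbox is shifted by more than 30 mm (distance of matchbox from where it was at the start of the episode above 0.03 m).
It also fails if it takes over 104 s, if anything falls off the work surface, if the arm or the gripper's body presses on something with over 40 N, if the wrist force passes 120 N, or if a joint passes its speed limit or range.

ROBOT

A 7-joint arm with a two-finger parallel gripper is mounted at the origin on a cart in front of the work surface, level with it; the furniture and walls round the work are solid. World frame = base frame: x ahead of the robot, y to its left, z up, the work surface at z = 0. Lengths are in m, angles in rad, forces in N, time in s.
With the tool pointing down it reaches from about 0.4 to 0.85 m from the base axis. Payload 6.9 kg.
Tool frame: the origin (TCP) lies midway between the tips of the shut fingers; the grasp point (between the pads) lies behind it (ctrl.pinch_z is the z of the grasp point in the tool frame, in m); z points along the fingers, y is the direction in which the jaws open and shut (so a half turn about z gives the same grasp; the last joint's range is limited). The gripper opens to 85 mm and grips with 20 to 120 N. Pads are 22 mm wide; open, the fingers measure 114 mm over their backs; the gripper's body (76 mm by 85 mm) begins 54 mm behind the grasp point. The pads swing forward as they close: fully open they stand 13 mm farther back than shut.
Start: joints at [-1.187, 0.507, -0.238, 1.5, 0.126, 1.149, -0.155], TCP at [0.172, 0.601, 0.231] pointing down, gripper open.
Joint ranges: [-3.08, 3.08], [-0.24, 2.05], [-1.43, 1.35], [0, 2.5], [-1.52, 4.66], [0.17, 1.96], [-2.89, 2.89]. Speed limits (rad/s): [2.39, 2.39, 3.14, 3.14, 3.14, 3.14, 3.14].

INTERFACE

Orientations are given as a unit quaternion [w, x, y, z].
In Python, from station import ctrl, get_state, vision, ticket, models gives the robot as it stands. Calls block until the motion is done:
- ctrl.movep(position, orientation): joint-space move of the TCP to a pose.
- ctrl.movel(position, frame=None, max_speed=0.15): straight line of the TCP; frame=None keeps the orientation; max_speed is the mean speed in m/s.
- ctrl.set_joints(angles): joint-space move.
- ctrl.ungrasp() and ctrl.close_gripper(force=None): open the fingers fully, or close them until they stop; force is the grip in N (None keeps the last).
- ctrl.pause(seconds).
- ctrl.ik(position, orientation): joint angles nearest the present ones, or None.
- get_state(): the state.
- vision.grab_frame(name): name is "scene" or "top" or "wrist"; returns (picture, depth): 480x640x3 uint8, blue, green, red; 480x640 float32, m along the optical axis (not along the pixel's ray), 0 where there is no reading.
- vision.camera_info(name): a dict with "mtx" (3x3 intrinsics, pixels), "dist_coeffs" ([k1, k2, p1, p2, k3] as OpenCV has them; the pictures are not rectified), "R" (3x3) and "t" (3): a world point X has camera coordinates R X + t; the wrist camera has in their place "hand_eye" (4x4, takes a point from camera to tool coordinates, whose origin is the TCP and whose axes are the flange's). Camera axes: x right, y down, z forward; pixel columns grow to the right and rows downward; lengths in m; the calibration is good to about 2 mm. A picture is of the moment at which its call begins: read the wrist's pose just before it. camera_info takes no time and is no camera call.
A pose or a line that the arm cannot do raises ctrl.Unreachable and nothing moves.
- ticket.close_job(): hands the job in, once; it reports no verdict.
Trained networks look in the newest picture that a camera, given by its name, has taken for a name from the list of things; names that differ only in an ending like _2 or _b are one class to them, and where a whole thing is asked for, a point or a joint stands for the part that bears it (a point fixed in the world has none). Each returns a list of dicts, best first, with "p" (0 to 1); they miss things now and then, are a little off and sometimes report something else, mostly with a low value. They report only what shows in the picture. A call takes as long as a camera call.
- models.recognise(camera, target): "point" ([column, row] in pixels, amid what is visible of it).
- models.masks_of(camera, target): "mask" (480x640 bool, what is visible of it) and "point" ([column, row] in pixels, amid what is visible of it).
The state is a dict: "time": time; "qpos": joint angles; "qd": joint speeds; "tau": joint torques, N m; "tcp_pos": TCP position; "eef_rot": TCP orientation; "contact_force": force on the tool from outside, world axes, zero at the start; "wrist_torque": the same for the moment, N m; "width": finger opening in m.
Only numpy, scipy, OpenCV 4.12 (cv2) and the standard library are available. Lean on these libraries where they do the work, as an engineer would, in place of code of your own. Each camera call takes 0.05 s, during which the arm holds its last target.

## Working session

There is one attempt and no reset: what is moved stays moved. The work goes in short steps, each a Python script; the robot and the scene stay as the last script left them, time stands still between calls to the robot, and variables do not carry over. Pictures are saved under pics/ and viewed, and the job is handed in when it is done.

```bash
ls; mkdir -p pics; python3 - <<'E'
from station import ctrl, get_state, vision, models
import cv2
print(get_state()); print(ctrl.pinch_z)
for n in ["scene","top","wrist"]:
    im,d=vision.grab_frame(n); cv2.imwrite(f"pics/{n}0.png",im)
    i=vision.camera_info(n); print(n,i)
E
```

```text
pics
{'time': 0.0, 'qpos': array([-1.18651425,  0.50832269, -0.23754678,  1.50115627,  0.1256535 ,
        1.14886877, -0.15476507]), 'qd': array([ 0.00037668, -0.00065724, -0.00070195,  0.00204426, -0.0002384 ,
       -0.00093306, -0.00074678]), 'tau': array([-1.97667923e-04, -6.20617676e+01, -2.18665928e+00, -2.49663663e+01,
        1.28295549e-02,  1.17931693e-02,  8.52678227e-06]), 'tcp_pos': array([0.17189886, 0.60036896, 0.23043173]), 'eef_rot': array([-1.32753291e-04,  1.38912776e-01,  9.90304224e-01, -8.75477203e-04]), 'contact_force': array([-0.21965757, -0.52303479,  0.14124309]), 'wrist_torque': array([ 0.0192908 , -0.02222949,  0.01594056]), 'width': 0.08515987710946914}
-0.0187
scene {'mtx': array([[457.80050755,   0.        , 320.15201404],
       [  0.        , 457.80050755, 241.9143274 ],
       [  0.        ,   0.        ,   1.        ]]), 'dist_coeffs': array([-0.11147917,  0.        ,  0.        ,  0.        ,  0.        ]), 'R': array([[ 0.58664844, -0.80957515,  0.02077715],
       [-0.54076629, -0.41069952, -0.73409654],
       [ 0.60283948,  0.419421  , -0.6787
[... 433 characters left out ...]
15058,  0.00637575, -0.99147374]]), 't': array([-0.12134384,  0.54372144,  1.23370228])}
wrist {'mtx': array([[425.46807494,   0.        , 310.37658675],
       [  0.        , 425.46807494, 245.78086812],
       [  0.        ,   0.        ,   1.        ]]), 'dist_coeffs': array([-0.04906883,  0.        ,  0.        ,  0.        ,  0.        ]), 'hand_eye': array([[-2.02942714e-04, -9.59795010e-01, -2.80701795e-01,
         7.04061700e-02],
       [ 9.99999915e-01, -9.38424701e-05, -4.02110582e-04,
        -1.10860151e-04],
       [ 3.59601980e-04, -2.80701853e-01,  9.59794947e-01,
        -1.43758932e-01],
       [ 0.00000000e+00,  0.00000000e+00,  0.00000000e+00,
         1.00000000e+00]])}
```

View pics/scene0.png

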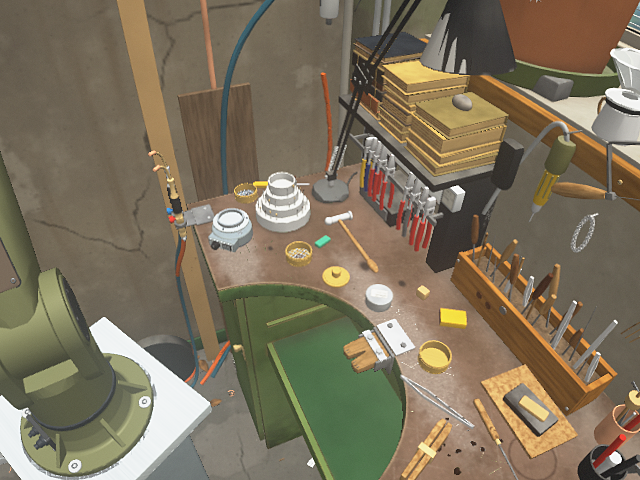

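View pics/top0.png

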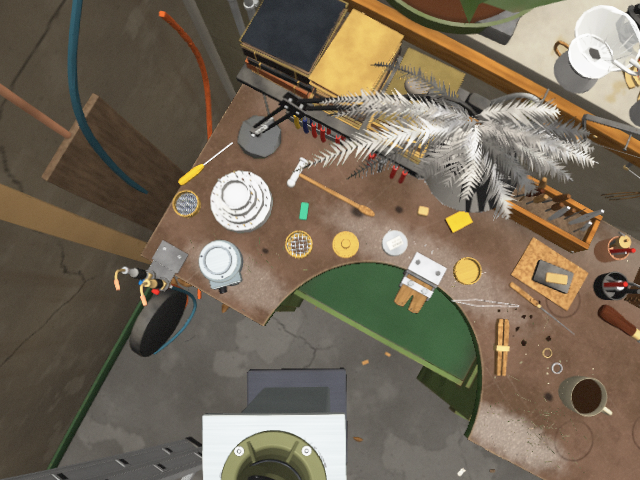

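View pics/wrist0.png

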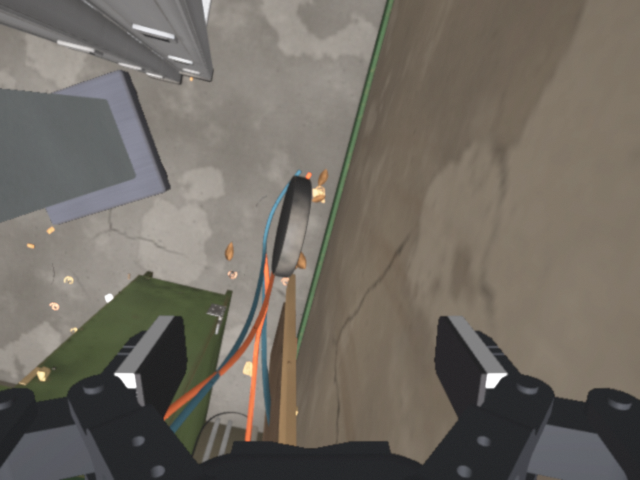

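```bash
cat > h.py <<'E'
from station import ctrl, get_state, vision, models, ticket
import numpy as np, cv2
from scipy.spatial.transform import Rotation as Ro
def q2R(q): return Ro.from_quat([q[1],q[2],q[3],q[0]]).as_matrix()
def campose(name,st=None):
    i=vision.camera_info(name)
    if name=='wrist':
        st=st or get_state(); T=np.eye(4); T[:3,:3]=q2R(st['eef_rot']); T[:3,3]=st['tcp_pos']
        M=T@i['hand_eye']; return i,M[:3,:3],M[:3,3]
    return i,i['R'].T,-i['R'].T@i['t']
def pix2plane(name,uv,z,st=None):
    i,R,o=campose(name,st)
    p=cv2.undistortPoints(np.array(uv,float).reshape(-1,1,2),i['mtx'],i['dist_coeffs']).reshape(-1,2)
    d=np.c_[p,np.ones(len(p))]@R.T
    return o+d*((z-o[2])/d[:,2])[:,None]
def cloud(name,depth,mask,st=None):
    i,R,o=campose(name,st)
    v,u=np.nonzero(mask&(depth>0))
    p=cv2.undistortPoints(np.c_[u,v].astype(float).reshape(-1,1,2),i['mtx'],i['dist_coeffs']).reshape(-1,2)
    return (np.c_[p,np.ones(len(p))]*depth[v,u][:,None])@R.T+o
def down(yaw): # tool pointing down; jaws (tool y) direction along world angle: tool x at yaw
    R=Ro.from_euler('z',yaw)*Ro.from_euler('x',np.pi); q=R.as_quat(); return [q[3],q[0],q[1],q[2]]
E
python3 - <<'E'
from h import *
for cam in ["top","scene"]:
    im,d=vision.grab_frame(cam)
    for t in ["shaker","pan","fine_sieve","coarse_sieve","lid","flux_tin","cork_die","matchbox"]:
        for r in models.masks_of(cam,t)[:3]:
            c=cloud(cam,d,r['mask'])
            if len(c)<5: print(cam,t,r['p'],'few',r['point']);continue
            print(cam,t,round(r['p'],2),np.round(r['point']),r['mask'].sum(),'med',np.median(c,0).round(3),'mn',c.min(0).round(3),'mx',c.max(0).round(3))
    if cam=="top":
        cv2.imwrite("pics/z1.png",cv2.resize(im[150:320,110:350],None,fx=3.3,fy=3.3,interpolation=cv2.INTER_CUBIC))
    else: cv2.imwrite("pics/z2.png",cv2.resize(im[160:320,180:420],None,fx=3.3,fy=3.3,interpolation=cv2.INTER_CUBIC))
    if cam=='scene':
        m=np.zeros((480,640),bool); m[0:75,420:516]=1
        c=cloud(cam,d,m); c=c[(c[:,2]>0.4)]; print(c.shape,np.percentile(c,[1,50,99],axis=0))
E
```

```text
top shaker 0.79 [221. 265.] 1793 med [0.482 0.104 0.054] mn [ 0.421  0.063 -0.005] mx [0.544 0.166 0.071]
top pan 0.91 [463. 269.] 617 med [ 0.459 -0.441  0.01 ] mn [ 0.429 -0.472 -0.006] mx [ 0.489 -0.408  0.036]
top fine_sieve 0.57 [189. 204.] 609 med [0.623 0.193 0.011] mn [ 0.592  0.16  -0.   ] mx [0.651 0.221 0.037]
top coarse_sieve 0.85 [302. 243.] 632 med [ 0.527 -0.063  0.009] mn [ 0.496 -0.095 -0.007] mx [ 0.562 -0.032  0.035]
top lid 0.56 [344. 245.] 578 med [ 0.525 -0.169  0.013] mn [ 0.496 -0.198 -0.004] mx [ 0.556 -0.138  0.035]
top flux_tin 0.79 [393. 242.] 545 med [ 0.525 -0.277  0.028] mn [ 0.497 -0.308 -0.003] mx [ 0.553 -0.249  0.037]
top cork_die 0.29 [187. 202.] 632 med [0.625 0.193 0.011] mn [ 0.592  0.16  -0.398] mx [0.726 0.339 0.037]
top matchbox 0.55 [458. 219.] 399 med [ 0.573 -0.423  0.014] mn [ 0.507 -0.462 -0.007] mx [ 0.596 -0.316  0.521]
scene shaker 0.6 [231. 230.] 1516 med [0.473 0.095 0.04 ] mn [ 0.42   0.061 -0.005] mx [0.584 0.212 0.068]
scene pan 0.96 [434. 355.] 908 med [ 0.466 -0.438  0.012] mn [ 0.43  -0.468 -0.003] mx [ 0.516 -0.409  0.034]
sc
[... 223 characters left out ...]
33]
scene lid 0.74 [336. 276.] 438 med [ 0.521 -0.174  0.013] mn [ 0.497 -0.199 -0.002] mx [ 0.57  -0.143  0.034]
scene flux_tin 0.85 [379. 298.] 610 med [ 0.517 -0.281  0.027] mn [ 0.496 -0.305 -0.001] mx [ 0.565 -0.243  0.033]
scene cork_die 0.54 [421. 292.] 163 med [ 0.593 -0.346  0.017] mn [ 0.585 -0.359 -0.003] mx [ 0.632 -0.327  0.024]
scene matchbox 0.6 [450. 317.] 469 med [ 0.571 -0.428  0.014] mn [ 0.548 -0.457 -0.001] mx [ 0.615 -0.395  0.019]
scene matchbox 0.26 [300. 252.] 503 med [ 0.531 -0.062  0.016] mn [ 0.496 -0.095 -0.004] mx [ 0.558 -0.034  0.033]
(6946, 3) [[ 0.51008832 -0.39548007  0.40898273]
 [ 0.54341369 -0.33535194  0.5478003 ]
 [ 1.03143822 -0.07352318  0.60282483]]
```

View pics/z1.png

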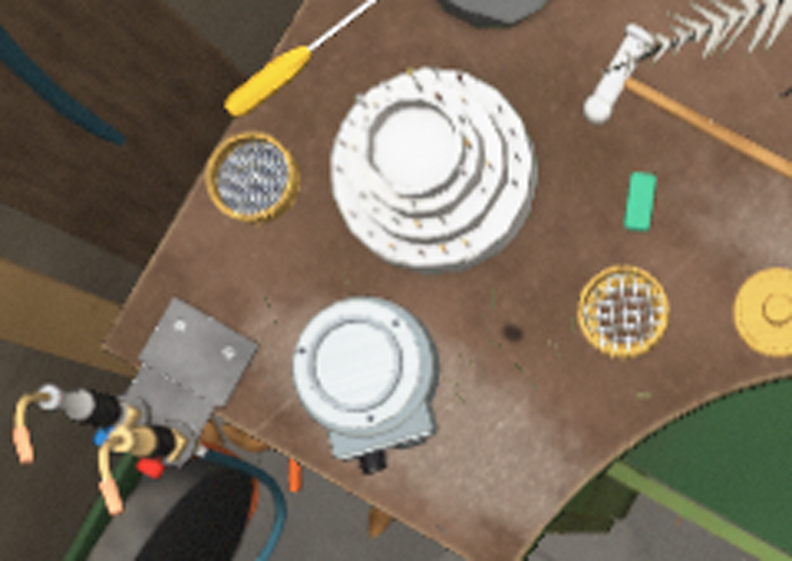

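View pics/z2.png

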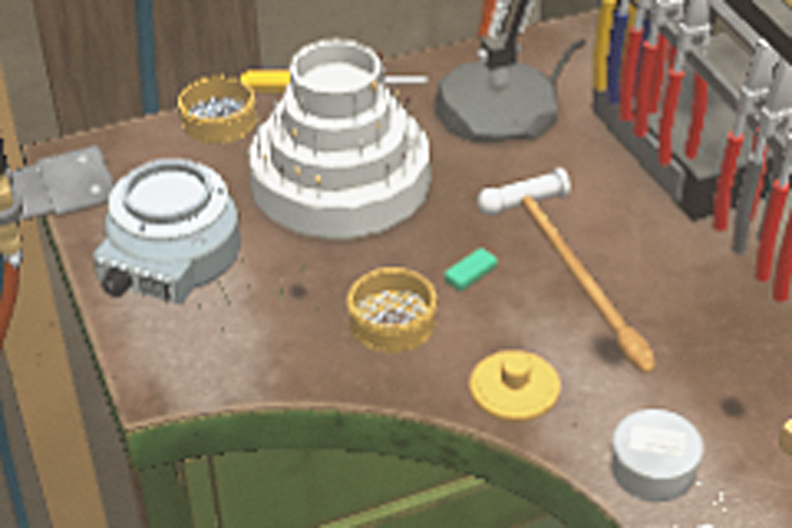

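```bash
python3 - <<'E'
from h import *
from scipy.optimize import least_squares
print(get_state()['time'])
C={}
for cam in ["top","scene"]:
    im,d=vision.grab_frame(cam); C[cam]=cloud(cam,d,np.ones((480,640),bool)); np.save(f'c_{cam}.npy',C[cam])
A=np.vstack(list(C.values()))
# height map print: max z (z<0.45) and overhead z
xs=np.arange(0.30,0.80,0.03); ys=np.arange(0.28,-0.62,-0.04)
for lo,hi in [(-.05,.42),(.42,1.1)]:
    print('band',lo,hi); print('      ',' '.join(f'{y:5.2f}' for y in ys))
    for x in xs[::-1]:
        row=[]
        for y in ys:
            m=(abs(A[:,0]-x)<.015)&(abs(A[:,1]-y)<.02)&(A[:,2]>lo)&(A[:,2]<hi)
            row.append(f'{(np.percentile(A[m,2],98 if lo<0 else 2)*1000):5.0f}' if m.sum()>2 else '    .')
        print(f'{x:5.2f} ',' '.join(row))
# circle fits at rims
def circ(P,r):
    f=lambda p: np.hypot(P[:,0]-p[0],P[:,1]-p[1])-r
    s=least_squares(f,np.median(P[:,:2],0),loss='soft_l1',f_scale=.002); return s.x.round(4),np.std(f(s.x)).round(4),len(P)
for n,c,zl,zh,r in [("pan",(.459,-.44),.026,.036,.029),("fine",(.622,.191),.026,.036,.029),("coarse",(.528,-.064),.026,.036,.029),("collar",(.49,.112),.062,.072,.0298)]:
    for cam in C:
        P=C[cam]; m=(np.hypot(P[:,0]-c[0],P[:,1]-c[1])<.045)&(P[:,2]>zl)&(P[:,2]<zh); 
        if m.sum()>5: print(n,cam,circ(P[m],r))
    
E
```

```text
1.05
band -0.05 0.42
        0.28  0.24  0.20  0.16  0.12  0.08  0.04  0.00 -0.04 -0.08 -0.12 -0.16 -0.20 -0.24 -0.28 -0.32 -0.36 -0.40 -0.44 -0.48 -0.52 -0.56 -0.60
 0.78      .     .     .     4     4    23    92   268   412   413   413   401   401   400   372   371   401   402   400   402   419     .   416
 0.75      .     .     .     5    13    20    27   215   318   375   399   400   400   376   390   385   370   398   402   401   419   420   418
 0.72      .     .    15    20     8     4    15    15   378   411   403   399   398   369   386   379   360   339   404   411   407   418   402
 0.69      .     .    21    19    33    61    61     4    23   387   418   268   363   369   369   368   268   180   153   388   400   412   400
 0.66      .     .    32    27    66   114   115    59    23    16    20    14   265   340   368   368   258    88   119   184   227   408   401
 0.63      .    27    30    31    84   114   115    65     5    13     6    19    18     4   285   269   248     2    88   179   155   203   389
 0.60      .     4    31    30    86   114   114    62     4    
[... 3952 characters left out ...]
  .     .     .     .     .     .     .     .     .     .
 0.30      .     .     .     .     .     .     .     .     .     .     .     .     .     .     .     .     .     .     .     .     .     .     .
pan top (array([ 0.4597, -0.4378]), np.float64(0.001), 97)
pan scene (array([ 0.4598, -0.4384]), np.float64(0.0011), 182)
fine top (array([0.6223, 0.1915]), np.float64(0.0011), 106)
fine scene (array([0.6238, 0.1901]), np.float64(0.0016), 77)
coarse top (array([ 0.5263, -0.0641]), np.float64(0.001), 118)
coarse scene (array([ 0.5273, -0.0649]), np.float64(0.0014), 128)
collar top (array([0.4906, 0.1111]), np.float64(0.0023), 178)
collar scene (array([0.4907, 0.1104]), np.float64(0.0018), 114)
```

```bash
python3 - <<'E'
from h import *
A=np.vstack([np.load('c_top.npy'),np.load('c_scene.npy')])
r=np.hypot(A[:,0],A[:,1]); a=np.degrees(np.arctan2(A[:,1],A[:,0]))
for lo in range(10,90,5):
    out=[]
    for z0,z1 in [(.02,.1),(.1,.2),(.2,.3),(.3,.5),(.5,1.)]:
        m=(a>=lo)&(a<lo+5)&(A[:,2]>z0)&(A[:,2]<z1)&(r>.3)
        out.append(f'{np.percentile(r[m],1):.2f}({m.sum()})' if m.sum()>3 else '--')
    print(lo,out)
P=A; c=(.526,-.169)
from scipy.optimize import least_squares
for cam in ['top','scene']:
    P=np.load(f'c_{cam}.npy'); 
    m=(np.hypot(P[:,0]-c[0],P[:,1]-c[1])<.036)&(P[:,2]>.010)&(P[:,2]<.018); Q=P[m]
    # boundary: centroid of hull min enclosing circle
    (cc,rr)=cv2.minEnclosingCircle(Q[:,:2].astype(np.float32)); print(cam,np.round(cc,4),rr,Q[:,:2].mean(0).round(4))
    m=(np.hypot(P[:,0]-c[0],P[:,1]-c[1])<.02)&(P[:,2]>.026); print('knob',P[m][:,:2].mean(0).round(4),m.sum())
st=get_state(); q=st['qpos']
yaw=lambda R:np.degrees(np.arctan2(R[1,0],R[0,0]))
print('cur yaw',yaw(q2R(st['eef_rot'])))
for n,p in [('pan',(.4597,-.438)),('fine',(.623,.191)),('coarse',(.527,-.0645)),('lid',(.526,-.169)),('collar',(.4907,.1108))]:
    for yd in range(-180,180,15):
        s=ctrl.ik([*p,0.15],down(np.radians(yd)))
        if s is not None: print(n,yd,np.round(s,2))
E
```

```text
10 ['0.44(3567)', '1.00(1978)', '1.00(1605)', '1.00(1500)', '--']
15 ['0.45(2411)', '0.94(2370)', '0.94(2801)', '0.87(3829)', '--']
20 ['0.83(1791)', '0.83(2624)', '0.81(3079)', '0.83(6043)', '0.88(804)']
25 ['0.49(1676)', '0.48(2258)', '0.46(2875)', '0.82(5030)', '0.87(25)']
30 ['0.49(1249)', '0.53(1734)', '0.51(2817)', '0.79(3244)', '--']
35 ['0.71(1432)', '0.72(2249)', '0.72(2645)', '0.72(3082)', '--']
40 ['0.71(740)', '0.71(1164)', '0.72(1059)', '0.72(1822)', '--']
45 ['0.73(1104)', '0.73(1468)', '0.73(1002)', '0.73(2228)', '--']
50 ['0.72(1068)', '0.72(1029)', '0.72(974)', '0.72(2371)', '0.72(7)']
55 ['0.72(882)', '0.72(866)', '0.72(987)', '0.72(2378)', '0.72(137)']
60 ['0.72(638)', '0.72(874)', '0.72(993)', '0.72(1663)', '0.72(39)']
65 ['0.72(629)', '0.72(888)', '0.72(585)', '0.72(83)', '--']
70 ['0.73(168)', '0.73(90)', '--', '--', '--']
75 ['--', '--', '--', '--', '--']
80 ['--', '--', '--', '--', '--']
85 ['0.53(145)', '0.56(15)', '--', '--', '--']
top [ 0.5257 -0.1679] 0.030155377462506294 [ 0.5253 -0.1679]
knob [ 0.5301 -0.1691] 82
scene [ 0.5266 -0.1682] 0.031311664730310
[... 5771 characters left out ...]
 -15 [-0.68  0.47  0.6   1.94 -0.35  0.84 -1.73]
collar 0 [-0.63  0.45  0.53  1.94 -0.3   0.83 -1.51]
collar 15 [-0.59  0.44  0.47  1.94 -0.27  0.82 -1.29]
collar 30 [-0.57  0.44  0.43  1.94 -0.24  0.82 -1.06]
collar 45 [-0.55  0.43  0.4   1.94 -0.23  0.81 -0.81]
collar 60 [-0.51  0.43  0.35  1.94 -0.2   0.81 -0.58]
collar 75 [-0.48  0.42  0.29  1.94 -0.16  0.81 -0.35]
collar 90 [-0.44  0.42  0.24  1.94 -0.13  0.8  -0.13]
collar 105 [-0.4   0.41  0.19  1.94 -0.1   0.8   0.1 ]
collar 120 [-0.36  0.41  0.13  1.94 -0.07  0.8   0.33]
collar 135 [-0.33  0.41  0.08  1.94 -0.04  0.8   0.56]
collar 150 [-0.28  0.41  0.01  1.93 -0.01  0.8   0.78]
collar 165 [-0.23  0.41 -0.05  1.93  0.03  0.8   1.01]
```

```bash
python3 - <<'E'
from h import *
A=np.vstack([np.load('c_top.npy'),np.load('c_scene.npy')])
def polar(c,rmax=.11):
    d=A[:,:2]-c; r=np.hypot(*d.T); a=np.degrees(np.arctan2(d[:,1],d[:,0]))
    for lo in range(-180,180,15):
        m=(a>=lo)&(a<lo+15)&(r>.038)&(r<rmax)
        o=[]
        for z0,z1 in [(.012,.03),(.03,.06),(.06,.1),(.1,.3)]:
            k=m&(A[:,2]>z0)&(A[:,2]<z1); o.append(f'{np.percentile(r[k],3)*1000:.0f}({k.sum()})' if k.sum()>3 else '-')
        if any(x!='-' for x in o): print(lo,o)
for n,c in [('fine',(.623,.191)),('pan',(.46,-.438)),('coarse',(.527,-.0645)),('lid',(.526,-.168))]:
    print(n); polar(np.array(c))
E
```

```text
fine
-135 ['98(8)', '93(17)', '-', '-']
-120 ['-', '70(188)', '86(79)', '-']
-105 ['-', '60(62)', '78(161)', '93(56)']
-90 ['-', '60(41)', '77(120)', '95(98)']
-75 ['-', '66(62)', '83(25)', '-']
-60 ['-', '83(18)', '-', '-']
-30 ['77(33)', '-', '-', '-']
-15 ['60(99)', '-', '-', '-']
0 ['51(71)', '-', '-', '-']
15 ['51(24)', '-', '-', '-']
pan
-105 ['-', '97(115)', '-', '-']
-90 ['-', '103(25)', '-', '-']
-15 ['103(22)', '-', '-', '-']
0 ['95(126)', '-', '-', '-']
15 ['94(29)', '-', '-', '-']
75 ['64(6)', '-', '-', '-']
90 ['62(4)', '-', '-', '-']
coarse
-120 ['92(20)', '-', '-', '-']
-105 ['78(203)', '96(32)', '-', '-']
-90 ['77(124)', '96(27)', '-', '-']
-75 ['94(5)', '-', '-', '-']
-15 ['60(33)', '-', '-', '-']
30 ['96(61)', '98(72)', '-', '-']
45 ['92(78)', '95(150)', '-', '-']
60 ['96(79)', '99(80)', '-', '-']
lid
-120 ['105(6)', '-', '-', '-']
-105 ['84(208)', '85(54)', '-', '-']
-90 ['84(190)', '83(32)', '-', '-']
-60 ['88(5)', '-', '-', '-']
-45 ['83(135)', '-', '-', '-']
-30 ['83(98)', '-', '-', '-']
-15 ['90(89)', '-', '-', '-']
0 ['101(34)', '-', '-', '-']
60 ['88(50)', '90(7)', '-', '-']
75 ['74(66)', '75(13)', '-', '-']
90 ['74(118)', '75(20)', '-', '-']
105 ['91(39)', '92(9)', '-', '-']
```

```bash
cat >> h.py <<'E'
def pol(r,deg,z): a=np.radians(deg); return [r*np.cos(a),r*np.sin(a),z]
def T(msg=''):
    s=get_state(); print(msg,'t',round(s['time'],2),'tcp',s['tcp_pos'].round(4),'F',s['contact_force'].round(1),'w',round(s['width'],4),'q',s['qpos'].round(2)); return s
E
python3 - <<'E'
from h import *
q=ctrl.ik(pol(.45,60,.34),down(np.radians(240))); print(q)
ctrl.set_joints(q) if q is not None else None
T()
q=get_state()['qpos'].copy()
def go(deg,r,z,move=True):
    p=ctrl.ik(pol(r,deg,z),down(np.radians(deg+180))); print(deg,r,z,np.round(p,2)); return p
go(-5,.45,.34); go(10,.45,.34)
E
```

```text
[-0.64419751  0.16959851 -0.55259381  1.72684102  0.09285839  1.27123377
  1.40016311]
 t 2.53 tcp [0.225  0.39   0.3399] F [-0.9 -0.1  0.5] w 0.0857 q [-0.64  0.17 -0.55  1.73  0.09  1.27  1.4 ]
-5 0.45 0.34 [ 0.12  0.15 -0.1   1.73  0.02  1.26  1.5 ]
10 0.45 0.34 [-0.04  0.15 -0.22  1.73  0.03  1.26  1.47]
```

```bash
cat >> h.py <<'E'
def pose(deg,r,z,yaw=None):
    y=np.radians(deg+180 if yaw is None else yaw)
    ctrl.movep(pol(r,deg,z),down(y))
def PD(p): return np.degrees(np.arctan2(p[1],p[0])),np.hypot(p[0],p[1])
E
python3 - <<'E'
from h import *
pose(-5,.45,.34); T()
pose(-25,.45,.14); T()
pan=np.array([.4598,-.438]); d,r=PD(pan)
pose(d,.47,.13); T()
s=T(); 
ctrl.movel(pol(r-.02,d,.12),max_speed=.25)
s=T(); im,dp=vision.grab_frame('wrist'); cv2.imwrite('pics/w1.png',im)
r=models.masks_of('wrist','pan')
if r:
    c=cloud('wrist',dp,r[0]['mask'],s); m=c[:,2]>.024; Q=c[m]; print(r[0]['p'],len(Q),cv2.minEnclosingCircle(Q[:,:2].astype(np.float32)),np.percentile(c[:,2],[5,50,95]))
E
```

```text
t 4.29 tcp [ 0.4484 -0.0378  0.34  ] F [-0.3  0.4 -0.1] w 0.0855 q [ 0.12  0.15 -0.1   1.73  0.02  1.26  1.5 ]
 t 5.29 tcp [ 0.4092 -0.1894  0.1407] F [-0.6  0.6  0.3] w 0.0854 q [ 0.34  0.35  0.05  2.07 -0.03  0.72  1.55]
 t 5.94 tcp [ 0.3411 -0.3242  0.1307] F [0.1 0.3 0.1] w 0.0856 q [ 0.59  0.39  0.16  2.04 -0.09  0.71  1.62]
 t 5.94 tcp [ 0.3411 -0.3242  0.1307] F [0.1 0.3 0.1] w 0.0856 q [ 0.59  0.39  0.16  2.04 -0.09  0.71  1.62]
 t 6.67 tcp [ 0.4452 -0.4225  0.1197] F [-0.2  0.2  0.8] w 0.0857 q [ 0.63  0.6   0.15  1.68 -0.11  0.88  1.63]
0.82 2195 ((0.46108612418174744, -0.43896767497062683), 0.03085719607770443) [0.00988828 0.01144427 0.03232869]
```

View pics/w1.png

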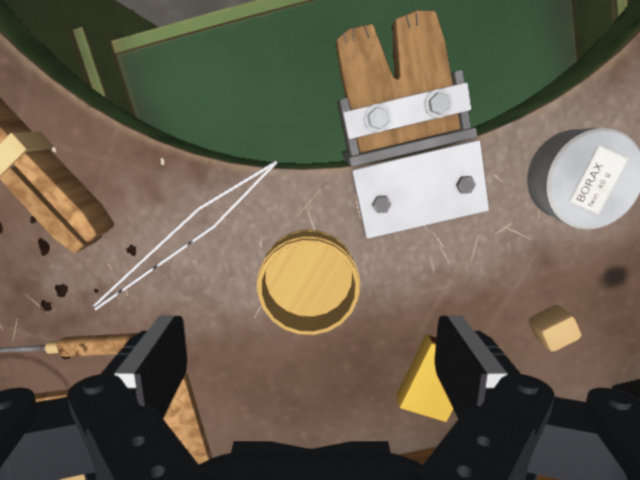

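```bash
cat >> h.py <<'E'
COL=np.array([.4907,.1108])
def grab(p,ztcp,yaw,force=40,zup=.08):
    ctrl.movep([p[0],p[1],zup],down(np.radians(yaw)))
    ctrl.movel([p[0],p[1],ztcp],max_speed=.12); T('down')
    ctrl.close_gripper(force); return T('closed')
E
python3 - <<'E'
from h import *
p=np.array([.4603,-.4385]); d,r=PD(p)
grab(p,.005,d+180)
ctrl.movel([p[0],p[1],.05],max_speed=.15); T('lift')
im,_=vision.grab_frame('scene'); cv2.imwrite('pics/s1.png',im[200:440,260:580])
im,_=vision.grab_frame('wrist'); cv2.imwrite('pics/w2.png',im)
E
```

```text
down t 7.85 tcp [ 0.4606 -0.439   0.0059] F [-0.4  0.5  0.4] w 0.0854 q [ 0.65  0.76  0.12  1.71 -0.13  0.67  1.65]
closed t 8.22 tcp [ 0.4608 -0.439   0.0064] F [-0.8  0.6  5.8] w 0.0583 q [ 0.65  0.76  0.12  1.71 -0.13  0.67  1.65]
lift t 8.68 tcp [ 0.4604 -0.4385  0.0502] F [ 0.9 -1.1 -2.2] w 0.0581 q [ 0.64  0.7   0.13  1.68 -0.13  0.76  1.65]
```

View pics/s1.png

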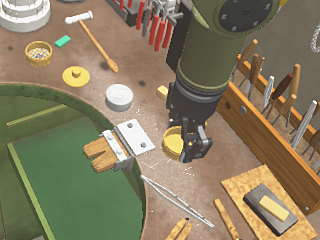

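View pics/w2.png

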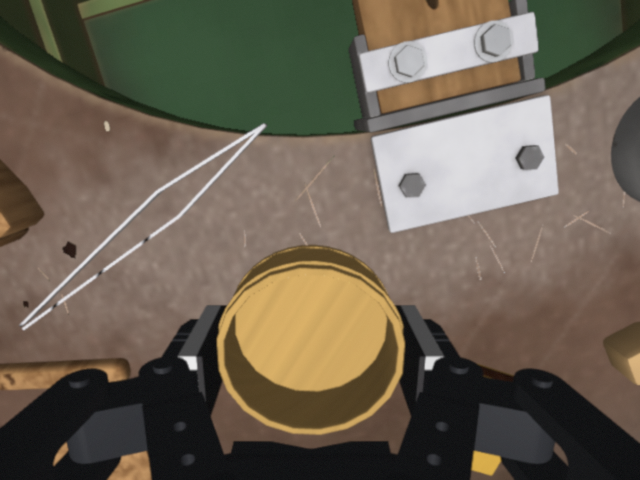

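```bash
cat >> h.py <<'E'
def heldoff(name):
    """rim centre of held part rel. to tcp in tool frame, seen by wrist"""
    s=get_state(); im,dp=vision.grab_frame('wrist'); r=models.masks_of('wrist',name)
    if not r: print('none'); return None
    c=cloud('wrist',dp,r[0]['mask'],s); R=q2R(s['eef_rot']); t=(c-s['tcp_pos'])@R
    zr=np.percentile(t[:,2],3); m=(t[:,2]<zr+.004)
    cc,rr=cv2.minEnclosingCircle(t[m][:,:2].astype(np.float32)); print('held',r[0]['p'],np.round(cc,4),round(rr,4),'rim z in tool',zr.round(4),m.sum())
    return im,np.array(cc)
E
python3 - <<'E'
from h import *
p=get_state()['tcp_pos']; d,r=PD(p)
ctrl.movel(pol(.47,d,.09),max_speed=.25)
pose(-20,.46,.2); 
d,r=PD(COL); pose(d,r,.16); T()
o=heldoff('pan'); cv2.imwrite('pics/w3.png',o[0])
E
```

```text
t 11.57 tcp [0.4909 0.1084 0.1599] F [ 0.7  0.  -0.8] w 0.0581 q [-0.16  0.39 -0.14  1.92  0.08  0.83  1.44]
held 0.72 [-0.0001 -0.0004] 0.0309 rim z in tool -0.0261 5929
```

View pics/w3.png

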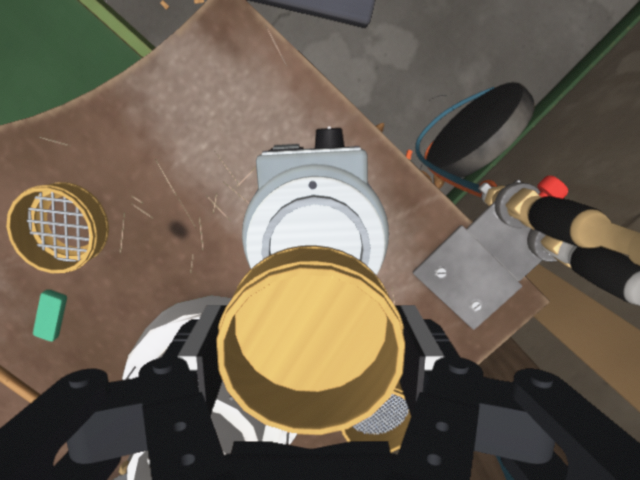

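The wrist picture shows the pan level in the jaws at (312,350) and the empty collar behind it at (315,240). The offset in the tool is about 0. Next I lower it into the collar.

```bash
python3 - <<'E'
from h import *
ctrl.movel([*COL,.085],max_speed=.15); T()
ctrl.movel([*COL,.072],max_speed=.05); T()
ctrl.movel([*COL,.0645],max_speed=.03); s=T()
o=heldoff('pan'); cv2.imwrite('pics/w4.png',o[0])
im,_=vision.grab_frame('scene'); cv2.imwrite('pics/s2.png',cv2.resize(im[150:310,160:360],None,fx=3.5,fy=3.5,interpolation=cv2.INTER_CUBIC))
E
```

```text
t 12.32 tcp [0.4911 0.1105 0.0855] F [ 0.6 -0.4 -0.3] w 0.0583 q [-0.18  0.5  -0.13  2.01  0.1   0.64  1.41]
 t 12.72 tcp [0.4905 0.1108 0.0719] F [-0.   0.2 -1.2] w 0.0586 q [-0.18  0.52 -0.13  2.02  0.11  0.61  1.41]
 t 13.12 tcp [0.4911 0.111  0.0653] F [-1.7 -0.7 10.5] w 0.0578 q [-0.19  0.53 -0.12  2.03  0.11  0.59  1.41]
held 0.76 [ 0.     -0.0008] 0.0308 rim z in tool -0.0262 5762
```

View pics/s2.png

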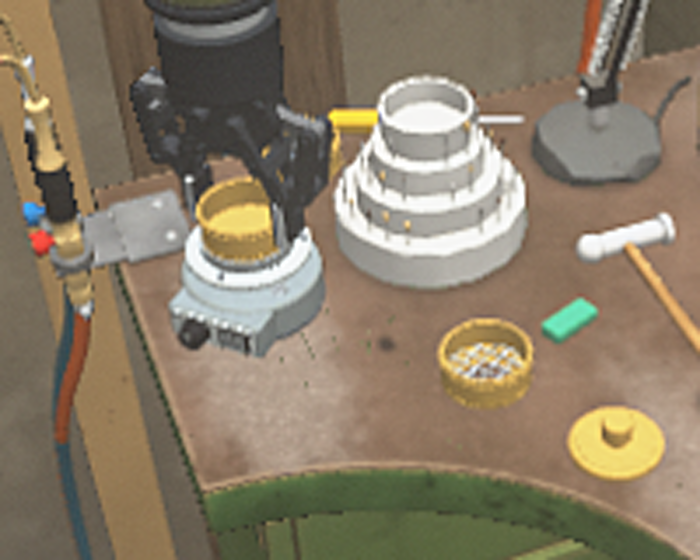

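```bash
cat >> h.py <<'E'
from scipy.optimize import least_squares
def circ(P,r):
    f=lambda p: np.hypot(P[:,0]-p[0],P[:,1]-p[1])-r
    s=least_squares(f,np.median(P[:,:2],0),loss='soft_l1',f_scale=.002); return s.x.round(4),round(float(np.std(f(s.x))),4),len(P)
def rim(cam,c,z,tol=.005,r=.029):
    s=get_state(); im,dp=vision.grab_frame(cam); P=cloud(cam,dp,np.ones((480,640),bool),s)
    m=(np.hypot(P[:,0]-c[0],P[:,1]-c[1])<.036)&(abs(P[:,2]-z)<tol)
    near=P[np.hypot(P[:,0]-c[0],P[:,1]-c[1])<.036]
    q=P[m]; print(cam,'rim',circ(q,r) if len(q)>10 else None,'z med',np.median(q[:,2]).round(4) if len(q) else None,'p95 z',np.percentile(near[:,2],97).round(4) if len(near) else None)
    return im
E
python3 - <<'E'
from h import *
ctrl.ungrasp(); T('open')
ctrl.movel([*COL,.13],max_speed=.15)
ctrl.movel([*(COL*.96),.17],max_speed=.2); T()
im=rim('wrist',COL,.090); cv2.imwrite('pics/w5.png',im)
im=rim('scene',COL,.090)
im=rim('top',COL,.090)
E
```

```text
open t 13.67 tcp [0.4906 0.1108 0.0643] F [-0.1 -0.5 -0.3] w 0.0852 q [-0.19  0.53 -0.12  2.03  0.11  0.59  1.41]
 t 14.62 tcp [0.4709 0.1063 0.1697] F [ 0.3  0.3 -0.2] w 0.0854 q [-0.16  0.35 -0.15  1.96  0.07  0.84  1.44]
wrist rim (array([0.4906, 0.1103]), 0.0009, 2184) z med 0.0905 p95 z 0.2537
scene rim (array([0.4899, 0.1099]), 0.0016, 88) z med 0.0871 p95 z 0.3874
top rim (array([0.4899, 0.1114]), 0.001, 57) z med 0.0887 p95 z 0.597
```

View pics/w5.png

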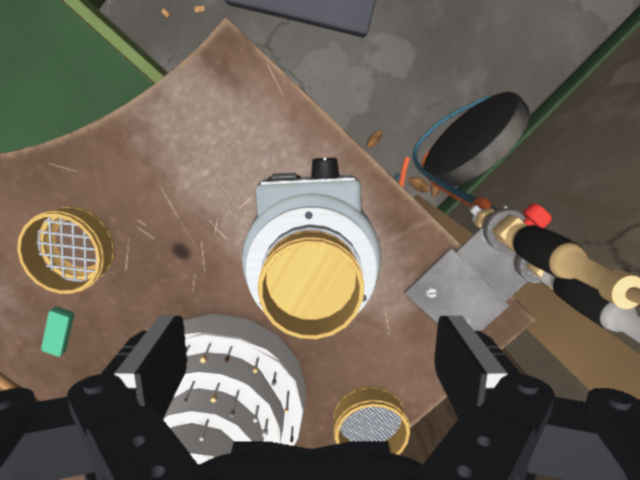

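The pan sits in the collar at (312,285), with its rim at z 0.0905 against an expected 0.090. Next is the fine sieve.

```bash
python3 - <<'E'
from h import *
p=np.array([.623,.191])
print(np.round(ctrl.ik([*p,.12],down(np.radians(140))),2),np.round(ctrl.ik([*p,.005],down(np.radians(140))),2))
ctrl.movep([*p,.16],down(np.radians(140))); T()
im=rim('wrist',p,.031); cv2.imwrite('pics/w6.png',im)
print([(r['p'],r['point']) for r in models.recognise('wrist','fine_sieve')])
E
```

```text
[-0.38  0.64  0.07  1.57 -0.05  0.93  0.59] [-0.36  0.78  0.05  1.67 -0.05  0.7   0.58]
 t 15.61 tcp [0.6222 0.1904 0.159 ] F [-0.4 -0.2  0. ] w 0.0857 q [-0.38  0.6   0.08  1.53 -0.05  1.01  0.59]
wrist rim (array([0.625, 0.192]), 0.0009, 1493) z med 0.0316 p95 z 0.2492
[(0.56, [313.8, 230.1])]
```

View pics/w6.png

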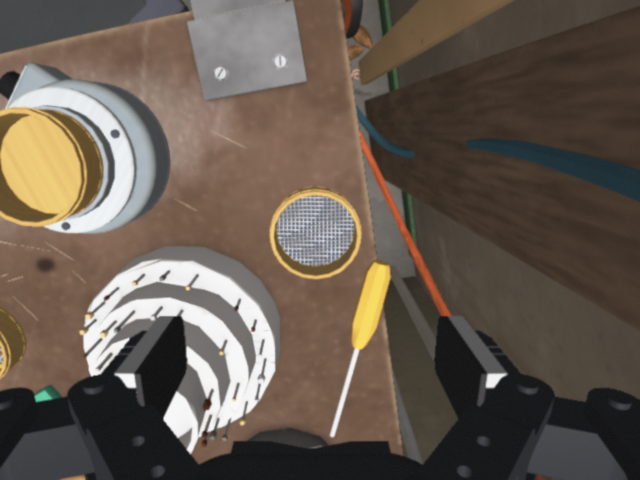

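```bash
python3 - <<'E'
from h import *
p=np.array([.6245,.1918])
grab(p,.005,140)
ctrl.movel([*p,.06],max_speed=.12); T('lift')
ctrl.movel([*p,.17],max_speed=.2)
C=np.array([.4906,.1106]); d,r=PD(C); pose(d,r,.17); ctrl.pause(.1); T()
o=heldoff('fine_sieve'); cv2.imwrite('pics/w7.png',o[0])
E
```

```text
down t 16.9 tcp [0.6253 0.192  0.0061] F [-0.2 -1.1  0.6] w 0.0852 q [-0.37  0.78  0.06  1.66 -0.07  0.7   0.6 ]
closed t 17.27 tcp [0.6251 0.192  0.0062] F [-1.9 -0.2  6.5] w 0.0578 q [-0.37  0.78  0.06  1.66 -0.07  0.7   0.6 ]
lift t 17.88 tcp [0.6241 0.1918 0.0597] F [-0.8 -1.1 -1.1] w 0.0578 q [-0.38  0.71  0.07  1.62 -0.06  0.81  0.59]
 t 19.51 tcp [0.4915 0.1113 0.1695] F [-0.1  0.  -1.4] w 0.0579 q [-0.15  0.38 -0.16  1.9   0.08  0.86  1.43]
held 0.57 [-0.0002 -0.0007] 0.0308 rim z in tool -0.0263 5841
```

View pics/w7.png

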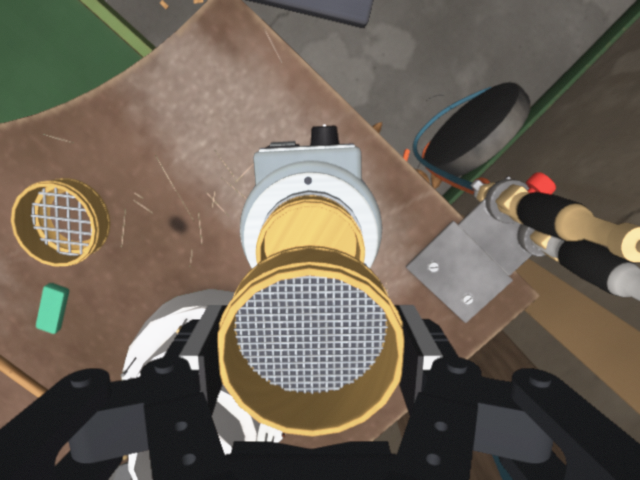

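The fine-mesh sieve is held level at (312,350) over the pan. Next I lower it and release.

```bash
cat >> h.py <<'E'
def place(C,zh,top):
    ctrl.movel([*C,zh+.018],max_speed=.15); T()
    ctrl.movel([*C,zh+.008],max_speed=.05); s=T()
    ctrl.movel([*C,zh+.0007],max_speed=.03); s=T('home?')
    if abs(s['contact_force'][:2]).max()>12 or s['contact_force'][2]>25 or s['tcp_pos'][2]>zh+.004: print('STOP'); return False
    ctrl.ungrasp(); T('open')
    ctrl.movel([*C,zh+.06],max_speed=.15)
    ctrl.movel([*(np.array(C)*.96),top+.08],max_speed=.2); T()
    im=rim('wrist',C,top); rim('top',C,top); return im
E
python3 - <<'E'
from h import *
im=place([.4906,.1106],.0882,.114)
if im is not False: cv2.imwrite('pics/w8.png',im)
E
```

```text
t 20.18 tcp [0.4909 0.1109 0.1064] F [-0.7  0.4 -0.8] w 0.0577 q [-0.17  0.47 -0.15  1.98  0.11  0.7   1.41]
 t 20.53 tcp [0.4905 0.1105 0.0963] F [-0.7  0.4 -0.5] w 0.0579 q [-0.17  0.48 -0.15  2.    0.11  0.67  1.41]
home? t 20.93 tcp [0.4909 0.1107 0.0892] F [-0.  -0.4  4.1] w 0.0577 q [-0.17  0.49 -0.15  2.    0.11  0.65  1.4 ]
open t 21.32 tcp [0.4905 0.1106 0.0888] F [-0.1 -0.2  0.4] w 0.0856 q [-0.17  0.49 -0.15  2.    0.11  0.65  1.4 ]
 t 22.27 tcp [0.4707 0.1061 0.1937] F [-0.3  0.3 -0.5] w 0.0855 q [-0.15  0.33 -0.17  1.92  0.07  0.9   1.44]
wrist rim (array([0.4906, 0.1101]), 0.0009, 2191) z med 0.1144 p95 z 0.2776
top rim (array([0.4899, 0.1112]), 0.001, 52) z med 0.1134 p95 z 0.6169
```

View pics/w8.png

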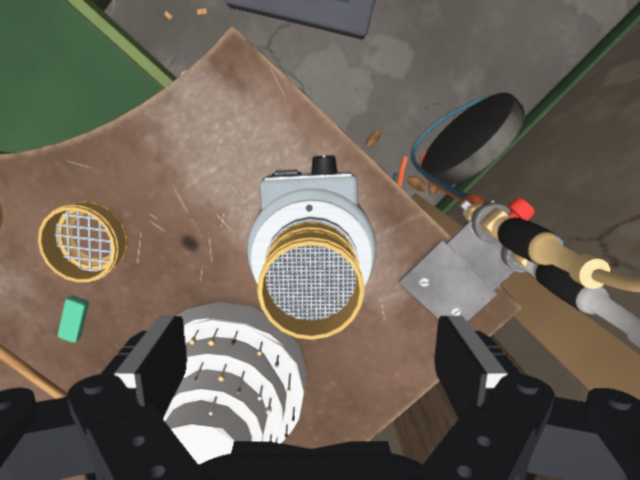

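The fine sieve is seated at (311,288) with its rim at z 0.1144, where 0.114 was expected. Next is the coarse sieve, at (83,242) in this view.

```bash
python3 - <<'E'
from h import *
p=np.array([.5268,-.0645]); d,r=PD(p)
pose(d,r-.02,.15); T()
im=rim('wrist',p,.031); cv2.imwrite('pics/w9.png',im)
E
```

```text
t 23.11 tcp [ 0.5068 -0.0619  0.1493] F [0.5 0.6 0.1] w 0.0855 q [ 0.1   0.42 -0.04  1.92  0.02  0.81  1.5 ]
wrist rim (array([ 0.5267, -0.0641]), 0.0009, 1603) z med 0.0315 p95 z 0.2334
```

View pics/w9.png

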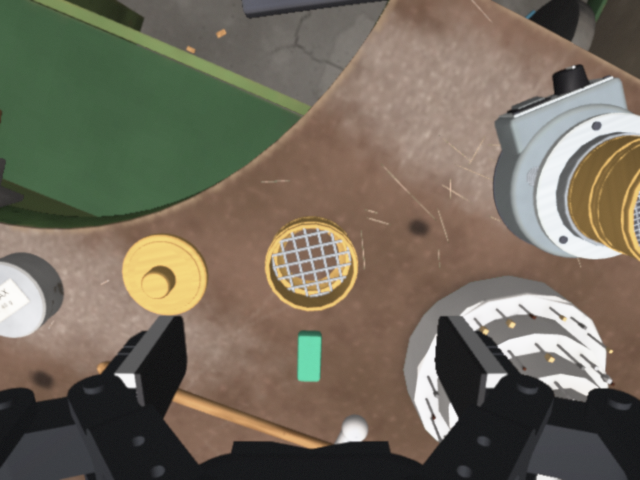

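The coarse sieve is at (311,263), with the jaw sides clear: the lid is at (165,275) and the eraser below at (310,357).

```bash
python3 - <<'E'
from h import *
p=np.array([.5267,-.0642]); d,r=PD(p)
grab(p,.005,d+180)
ctrl.movel([*p,.05],max_speed=.12); T('lift')
ctrl.movel([*(p*.92),.2],max_speed=.25)
C=np.array([.4906,.1106]); d,r=PD(C); pose(d,r,.2); ctrl.pause(.1); T()
o=heldoff('coarse_sieve'); cv2.imwrite('pics/w10.png',o[0])
E
```

```text
down t 24.32 tcp [ 0.5273 -0.0642  0.006 ] F [-0.3 -0.5  1.5] w 0.0854 q [ 0.09  0.65 -0.03  2.    0.04  0.49  1.49]
closed t 24.71 tcp [ 0.5273 -0.0643  0.0063] F [-2.2  0.7  9.6] w 0.0594 q [ 0.09  0.65 -0.03  2.    0.04  0.49  1.49]
lift t 25.23 tcp [ 0.5267 -0.0642  0.05  ] F [ 0.5 -0.4 -0.9] w 0.0595 q [ 0.1   0.58 -0.03  1.97  0.03  0.59  1.49]
 t 26.82 tcp [0.4905 0.1094 0.1991] F [ 0.2  0.1 -0.5] w 0.0589 q [-0.15  0.35 -0.17  1.86  0.07  0.93  1.44]
held 0.98 [-0.     -0.0007] 0.0309 rim z in tool -0.0262 5924
```

View pics/w10.png

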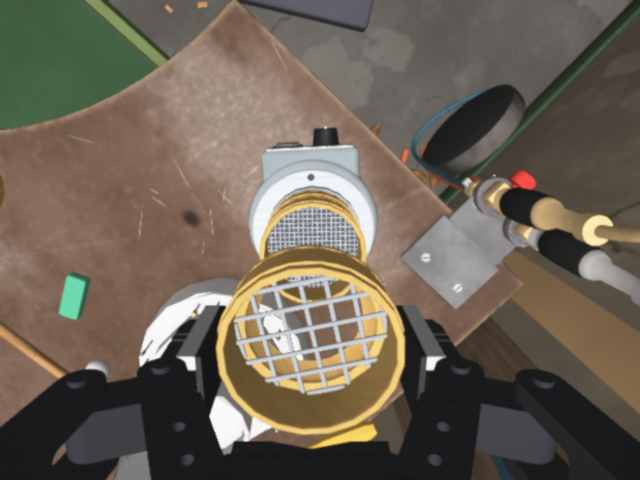

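The coarse sieve is held level at (312,350). Next I place it and look at the lid.

```bash
python3 - <<'E'
from h import *
im=place([.4906,.1106],.1122,.138)
if im is not False:
    cv2.imwrite('pics/w11.png',im)
    p=np.array([.526,-.1683]); d,r=PD(p)
    pose(0,.46,.2); pose(d,r-.02,.13); s=T()
    im,dp=vision.grab_frame('wrist'); cv2.imwrite('pics/w12.png',im)
    m=models.masks_of('wrist','lid'); c=cloud('wrist',dp,m[0]['mask'],s)
    f=c[abs(c[:,2]-.013)<.004]; k=c[c[:,2]>.027]
    print(m[0]['p'],'flange',cv2.minEnclosingCircle(f[:,:2].astype(np.float32)),'knob',cv2.minEnclosingCircle(k[:,:2].astype(np.float32)),k[:,:2].mean(0),np.percentile(c[:,2],[5,50,95]))
E
```

```text
t 27.54 tcp [0.491  0.1104 0.1307] F [-0.5 -0.3 -1.8] w 0.059 q [-0.16  0.43 -0.16  1.96  0.1   0.76  1.42]
 t 27.89 tcp [0.4905 0.1106 0.1202] F [-0.1 -0.2 -0.7] w 0.0593 q [-0.16  0.45 -0.16  1.97  0.1   0.73  1.41]
home? t 28.28 tcp [0.491  0.1107 0.1133] F [-0.6 -0.2  6. ] w 0.0593 q [-0.16  0.46 -0.16  1.98  0.11  0.71  1.41]
open t 28.67 tcp [0.4905 0.1106 0.1128] F [-0.  -0.3 -0.6] w 0.0855 q [-0.16  0.46 -0.16  1.98  0.11  0.71  1.41]
 t 29.61 tcp [0.4707 0.106  0.2176] F [ 0.6 -0.2 -0.6] w 0.0856 q [-0.14  0.3  -0.18  1.88  0.06  0.96  1.45]
wrist rim (array([0.4904, 0.11  ]), 0.0009, 2181) z med 0.1385 p95 z 0.3016
top rim (array([0.4898, 0.1109]), 0.0011, 60) z med 0.1371 p95 z 0.637
 t 30.98 tcp [ 0.5073 -0.1608  0.1297] F [ 0.9  0.4 -0.1] w 0.085 q [ 0.24  0.47  0.03  1.89 -0.02  0.79  1.55]
0.8 flange ((0.5267763733863831, -0.1682068407535553), 0.030380593612790108) knob ((0.526784360408783, -0.16820718348026276), 0.010358371771872044) [ 0.52569183 -0.16793911] [0.01292712 0.01456731 0.0321805 ]
```

View pics/w11.png

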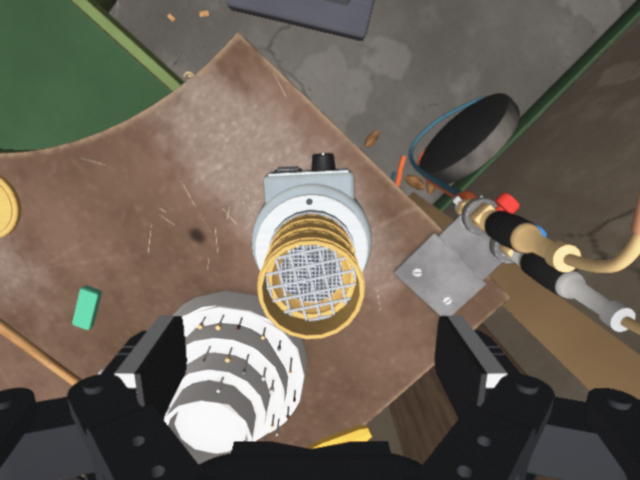

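View pics/w12.png

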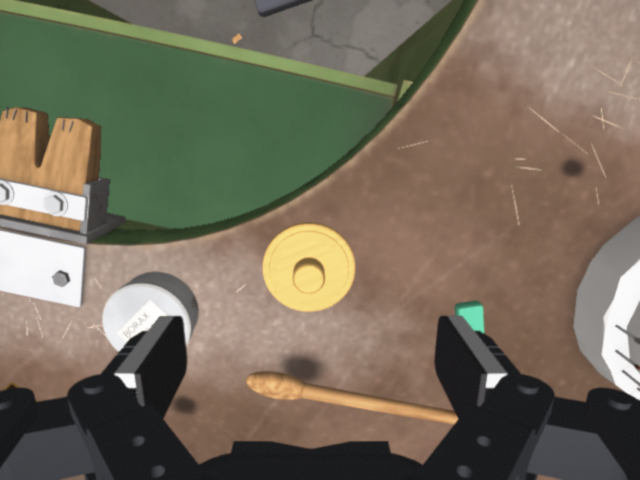

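The coarse sieve is seated with its rim at z 0.1385. The lid's knob is at (309,275), measured at (0.5267, -0.1682). I'll take the lid by the knob.

```bash
python3 - <<'E'
from h import *
p=np.array([.5267,-.1682]); d,r=PD(p)
grab(p,.017,d+180,force=50)
ctrl.movel([*p,.06],max_speed=.12); T('lift')
d,r=PD(p); ctrl.movel(pol(.46,d,.1),max_speed=.2)
pose(-5,.46,.22)
C=np.array([.4906,.1106]); d,r=PD(C); pose(d,r,.22); ctrl.pause(.1); s=T()
im,dp=vision.grab_frame('wrist'); cv2.imwrite('pics/w13.png',im)
m=models.masks_of('wrist','lid')
c=cloud('wrist',dp,m[0]['mask'],s); t=(c-s['tcp_pos'])@q2R(s['eef_rot'])
f=t[(t[:,2]>-.004)&(t[:,2]<.012)]
print(m[0]['p'],cv2.minEnclosingCircle(f[:,:2].astype(np.float32)),np.percentile(t[:,2],[2,25,50,75,98]))
A=np.c_[f[:,:2],np.ones(len(f))]; print('plane',np.linalg.lstsq(A,f[:,2],rcond=None)[0])
im,_=vision.grab_frame('scene'); cv2.imwrite('pics/s3.png',cv2.resize(im[100:300,130:380],None,fx=3,fy=3,interpolation=cv2.INTER_CUBIC))
E
```

```text
down t 32.08 tcp [ 0.5272 -0.1683  0.018 ] F [-0.9 -0.4  0.5] w 0.0855 q [ 0.25  0.66  0.02  1.93 -0.03  0.55  1.55]
closed t 32.72 tcp [ 0.5268 -0.1682  0.0174] F [-1.8  0.4  6.1] w 0.0178 q [ 0.25  0.66  0.02  1.93 -0.03  0.55  1.55]
lift t 33.23 tcp [ 0.5266 -0.1681  0.0598] F [-0.4  0.2 -1. ] w 0.0172 q [ 0.25  0.59  0.03  1.9  -0.03  0.65  1.55]
 t 35.33 tcp [0.4905 0.1086 0.219 ] F [ 0.5  0.3 -1.2] w 0.0176 q [-0.16  0.33 -0.14  1.83  0.06  0.98  1.46]
0.92 ((9.279602818423882e-05, -0.0006213913438841701), 0.030376337468624115) [-0.01533566  0.0017044   0.00280729  0.00344334  0.00602496]
plane [0.01499629 0.00101708 0.00295835]
```

View pics/w13.png

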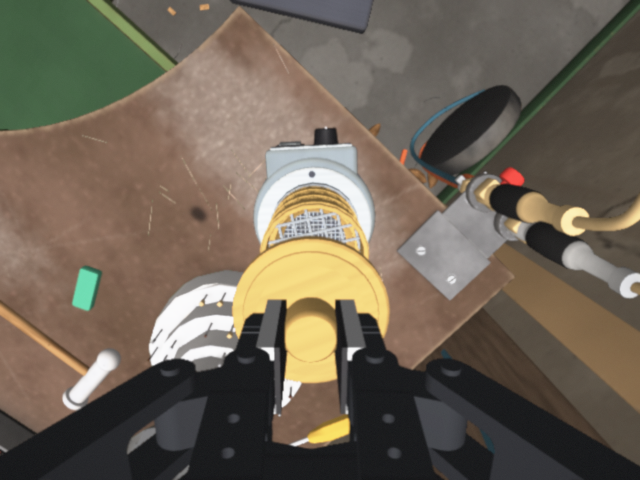

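View pics/s3.png

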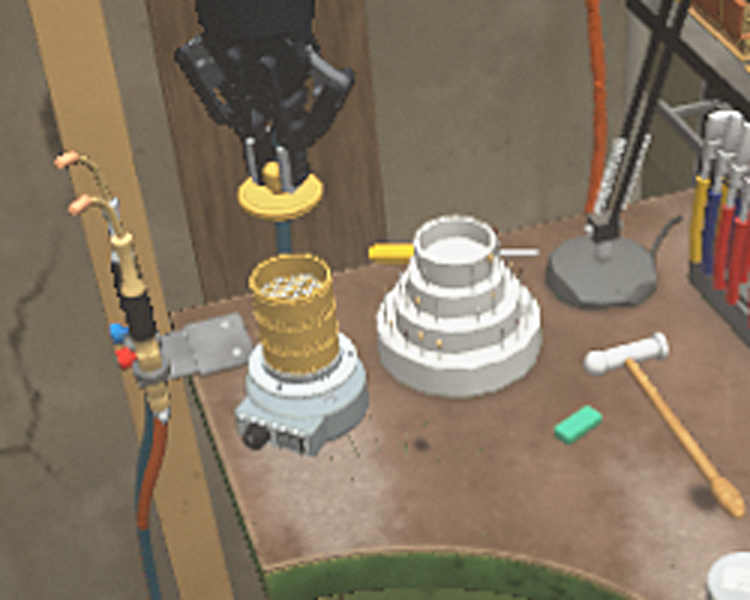

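The lid is level, centred under the tool at (310,310), above a straight stack. Next I lower it.

```bash
python3 - <<'E'
from h import *
C=[.4905,.1105]; zh=.1472
ctrl.movel([*C,zh+.018],max_speed=.15); T()
ctrl.movel([*C,zh+.008],max_speed=.05); T()
ctrl.movel([*C,zh+.0007],max_speed=.03); s=T('home?')
if s['contact_force'][2]<25 and s['tcp_pos'][2]<zh+.004:
    ctrl.ungrasp(); T('open')
    ctrl.movel([*C,zh+.06],max_speed=.15)
    ctrl.movel([*(np.array(C)*.94),.26],max_speed=.2); s=T()
    for cam in ['wrist','scene','top']:
        im,dp=vision.grab_frame(cam); P=cloud(cam,dp,np.ones((480,640),bool),s)
        h=np.hypot(P[:,0]-C[0],P[:,1]-C[1])
        f=P[(h<.034)&(abs(P[:,2]-.144)<.005)]; k=P[(h<.014)&(abs(P[:,2]-.162)<.005)]
        print(cam,cv2.minEnclosingCircle(f[:,:2].astype(np.float32)),np.median(f[:,2]),len(f),'knob z',np.median(k[:,2]) if len(k) else None)
        if len(f)>10: print(np.linalg.lstsq(np.c_[f[:,:2]-C,np.ones(len(f))],f[:,2],rcond=None)[0])
        cv2.imwrite(f'pics/f_{cam}.png',im if cam!='scene' else cv2.resize(im[100:380,130:520],None,fx=2,fy=2))
else: print('STOP')
E
```

```text
t 35.99 tcp [0.4907 0.1103 0.1656] F [ 1.1 -0.1 -1.9] w 0.0178 q [-0.17  0.39 -0.14  1.91  0.07  0.85  1.45]
 t 36.34 tcp [0.4904 0.1105 0.1552] F [ 0.2 -0.3 -0.4] w 0.0171 q [-0.17  0.4  -0.14  1.93  0.07  0.82  1.44]
home? t 36.73 tcp [0.4909 0.1107 0.1483] F [-0.7 -0.4  5.3] w 0.0177 q [-0.17  0.41 -0.14  1.94  0.08  0.8   1.44]
open t 37.4 tcp [0.4905 0.1105 0.1479] F [-0.6 -0.2  0.1] w 0.0855 q [-0.17  0.41 -0.14  1.94  0.08  0.8   1.44]
 t 38.39 tcp [0.4608 0.1038 0.2596] F [ 0.5 -0.2 -1.4] w 0.0857 q [-0.16  0.24 -0.15  1.84  0.04  1.06  1.47]
wrist ((0.4911061227321625, 0.10997502505779266), 0.030370328575372696) 0.14535017080829016 5381 knob z 0.16290842659141982
[0.00992786 0.00107975 0.14530801]
scene ((0.48826098442077637, 0.10923978686332703), 0.03113110549747944) 0.142545162660064 290 knob z 0.16038605185376764
[0.00535822 0.00043527 0.1425238 ]
top ((0.4894563555717468, 0.10979661345481873), 0.03030320815742016) 0.1439925907337517 136 knob z None
[ 0.0094692  -0.01533359  0.1438876 ]
```

View pics/f_scene.png

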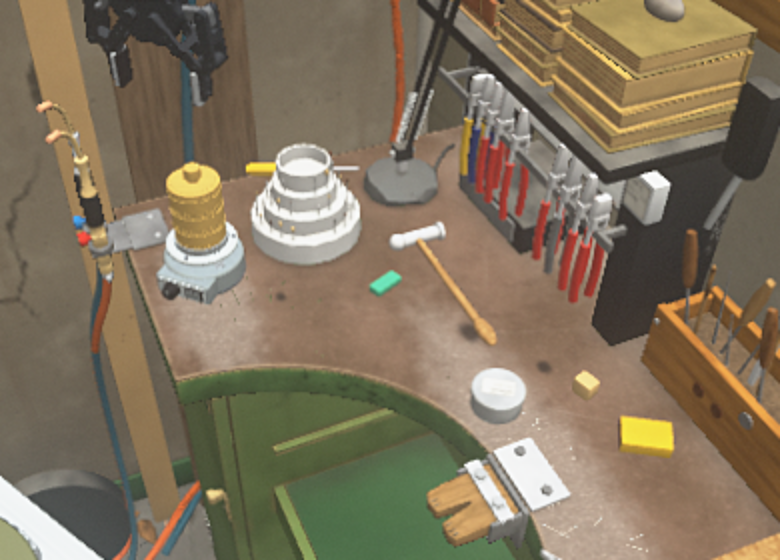

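View pics/f_wrist.png

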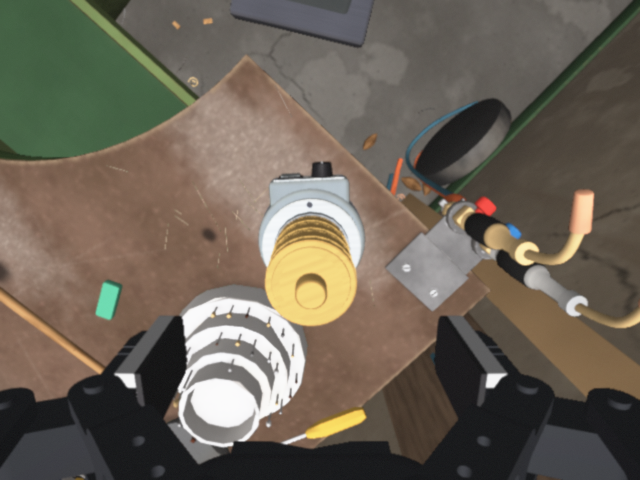

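The full stack is upright, with the lid seated at (310,285) in the wrist view. The tin, cube and matchbox look untouched, and the arm is clear.

```bash
python3 - <<'E'
from h import *
print(ticket.close_job()); T()
E
```

```text
the job is handed in; nothing more can be done
None
the job is handed in; nothing more can be done
```

I rebuilt the sieve set on the shaker in the order asked: pan, fine sieve, coarse sieve, lid. Each part was lowered to its home height, released, and checked by camera before the next. I handed the job in at about 38 s of the 104 s allowed.

- **Seating, by wrist camera:** The rims of the pan, fine sieve and coarse sieve measured z 0.0905, 0.1144 and 0.1385 m. Their home heights are 0.090, 0.114 and 0.138 m. All centres were within about 1 mm of the collar's axis.
- **Lid:** The three cameras put the top of its flange at 0.1425 to 0.1453 m, where 0.144 is home. They put its centre within about 3 mm of the collar's axis. The 3 mm spread in height is about what the roughly 2 mm calibration allows.
- **Tilt and forces:** The lid's measured tilt was below 0.02 rad. The highest wrist force I read was about 10 N, while the pan went into the collar.
- **Bystanders:** The flux tin, dapping cube and matchbox look undisturbed in the last scene picture; I did not measure their positions again.
- **Failed checks:** None failed. The hand-in gave no verdict.

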